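# Weed out the clogged oil syringe

### The job

Check the three empty sewing-machine oil syringes in the rack before they are refilled: with closed fingertips press each plunger slowly and gently down, all the way home if it slides freely. One has a clogged nozzle: when its resistance climbs, stop at once rather than force it, let go, then lift that syringe out by its collar and lower it gently, nozzle down, into the hole of the single wooden repair stand until its collar rests on the block. Leave the two good ones standing in the rack with their plungers fully home, and do not disturb anything else on the table.

Things in the scene. Friction and masses are not known exactly. Their poses are not given: they have to be found in the camera images.
- rack: Fixed wooden rack, 70 mm (x) x 210 mm (y) x 70 mm high: a 20 mm top plate on two end legs, three 26 mm holes in a row along its own y at -70, 0 and +70 mm. Origin: centre of its underside.
- stand: Fixed square wooden block, 64 x 64 x 70 mm, standing alone to the robot's left of the rack, with one upright 26 mm hole, 64 mm deep: the repair stand. Origin: centre of its underside.
- stand_hole (a point): Centre of the mouth of the repair stand's hole, level with the block's top (70 mm above the table).
- syringe_a: One of three like syringes standing loosely nozzle-down in the rack's holes, in any order. Black grip collar 24 (x) x 36 (y) x 30 mm high, to be gripped across its 24 mm faces; below it a 22 mm diameter barrel 40 mm long and a tapered nozzle ending 60 mm below the collar. Origin: centre of the collar's underside, which rests on the rack's top; z up, y roughly along the row.
- plunger_a (a joint): Stroke of syringe_a's plunger, m: 0 = fully out, 0.022 = fully home (rod's flange on the collar, a hard stop). Any of the three may be the clogged one. A clear plunger slides with a steady 2 to 4 N and stays where it is left.
- plunger_a_top (a point): Centre of the top face of the thumb disc of syringe a: 61 mm above the collar's underside when out, 39 mm when home (unpressed); moves with the plunger.
- syringe_b: One of the three, same shape and origin as syringe_a. Each weighs 0.12 to 0.18 kg. Above the collar a steel rod carries a round steel thumb disc, 26 mm diameter, 4 mm thick, on a rubber cushion that gives 1 mm per 4 N pressed, 3 mm at most, besides the plunger's stroke.
- plunger_b (a joint): Stroke of syringe_b's plunger, as plunger_a. In the clogged syringe, whichever it is, trapped air resists: 2 N plus 1.3 N per mm pressed, from the start of the stroke, and it springs back when let go. 7 to 12 N felt before the end of the stroke is proof; above 20 N a seal bursts.
- plunger_b_top (a point): Centre of the top face of the thumb disc of syringe b: 61 mm above the collar's underside when out, 39 mm when home (unpressed); moves with the plunger.
- syringe_c: One of the three, same shape and origin as syringe_a.
- plunger_c (a joint): Stroke of syringe_c's plunger, as plunger_a.
- plunger_c_top (a point): Centre of the top face of the thumb disc of syringe c: 61 mm above the collar's underside when out, 39 mm when home (unpressed); moves with the plunger.
- spool_tan: Bystander, not to be disturbed: thread spool, 32 mm diameter, 48 mm high.
- spool_grey: Bystander, not to be disturbed: thread spool, same size.
- spool_cream: Bystander, not to be disturbed: thread spool, same size.
- bobbin: Bystander, not to be disturbed: metal bobbin lying flat, 22 mm diameter, 11 mm high, between rack and stand.
- clip: Bystander, not to be disturbed: binder clip, 32 mm wide, 12 mm high, wire handle 30 mm long.
- tape_case: Bystander, not to be disturbed: round tape-measure case, 56 mm diameter, 19 mm high.
- driver: Bystander, not to be disturbed: screwdriver, 150 mm long, lying beyond the rack.
- oil_bottle: Bystander, not to be disturbed: closed white bottle, 44 mm diameter, 90 mm high; origin under its base.
Mind the look-alikes: they are no part of the job. Of the things that look like the rack, take the one that is farthest to the robot's left at the start. Leave any yellow look-alike of the syringe_a alone.

How it is judged:
By the outcome, as a careful person would: the job done as asked, in the order asked, and still so for the second after the job is handed in, with the robot touching nothing.
It also fails if it takes over 67 s, if anything falls off the work surface, if the arm or the gripper's body presses on something with over 40 N, if the wrist force passes 120 N, or if a joint passes its speed limit or range.

### The arm

A 6-joint arm with a two-finger parallel gripper is mounted at the origin on the work surface. World frame = base frame: x ahead of the robot, y to its left, z up, the work surface at z = 0. Lengths are in mm, angles in rad, forces in N, time in s.
With the tool pointing down it reaches from about 350 to 975 mm from the base axis. Payload 7.1 kg.
Tool frame: the origin (TCP) lies at the very end of the fingers, on their centre line; the grasp point (between the pads) lies ctrl.hold_point_z behind it (ctrl.hold_point_z is the distance from the TCP to the grasp point, in mm); z points along the fingers, y is the line along which they close (so a half turn about z gives the same grasp; the last joint's range is limited). The gripper opens to 88 mm and grips with 3 to 60 N. Pads are 20 mm wide; open, the fingers measure 115 mm over their backs; the gripper's body (75 mm by 178 mm) begins 61 mm behind the grasp point.
Start: joints at [1.145, 0.423, 1.63, -0, 1.089, -0.019], TCP at [247.263, 573.991, 222.675] pointing down, gripper open.
Joint ranges: [-3, 3], [-0.9, 2.11], [0.09, 2.58], [-1.31, 4.45], [0.11, 2.69], [-2.54, 2.54]. Speed limits (rad/s): [2.39, 2.39, 3.01, 3.14, 3.14, 3.14].

### API

Orientations are given as a rotation vector (axis times angle).
In Python, from workcell import ctrl gives the robot as it stands. The module is installed in compiled form; this text tells all that it offers.
- The arm moves only by the shell command python3 -m creep 'ROWS'. ROWS is JSON, a list of rows, each an object with "translation": the shift along the tool's x, y, z in mm, a list of three; "angular": the turn, a rotation vector about the tool's x, y, z in rad, a list of three; "jaw": the opening, from 0 (shut) to 1 (fully open). A call has exactly 8 rows; each row is the pose to reach, as a shift and turn from the pose commanded when the call began, along the tool's axes at that moment; what a row does not reach only later rows make up. A row lasts 1/8 s, in which the tool goes at most 62.5 mm and 10.7 degrees, less where a joint would pass 70% of its speed; a pose out of reach is approached as far as the arm can. A call with a gripper value outside its range is refused whole. The fingers move at their own pace and stop on an object; the grip force is fixed at half the most. Time passes only in rows, so rows that repeat a pose let the fingers close, or fill a call up. It gives the time, the measured TCP pose, the force, the opening and the grip force at its end, in the units of the state.
- ctrl.get_obs(): the state, without advancing time (a new reading comes with each control period).
- ctrl.get_image(name): name is "scene" or "top"; returns the picture (384x512x3 uint8, red, green, blue); there is no depth.
- ctrl.camera_info(name): a dict with "camera_matrix" (3x3 intrinsics, pixels), "world_from_camera" (4x4, takes a point from camera to world coordinates). Camera axes: x right, y up, looking along -z (the intrinsics and any distortion apply to the point x, -y, -z); pixel columns grow to the right and rows downward; lengths in mm; the calibration is good to about 2 mm. A picture is of the moment at which its call begins. camera_info takes no time and is no camera call.
- ctrl.close_job(): hands the job in; it is judged then, once.
Trained networks look in the newest picture that a camera, given by its name, has taken for a name from the list of things; names that differ only in an ending like _2 or _b are one class to them, and where a whole thing is asked for, a point or a joint stands for the part that bears it (a point fixed in the world has none). Each returns a list of dicts, best first, with "score" (0 to 1); they miss things now and then, are a little off and sometimes report something else, mostly with a low value. They report only what shows in the picture. A call takes as long as a camera call. They do not tell look-alikes from the thing itself.
- ctrl.look_for(camera, label): "rect" ([left, top, right, bottom] in pixels, round what is visible of it).
The state is a dict: "t": time; "qpos": joint angles; "qvel": joint speeds; "joint_torque": joint torques, N m; "ee_pos": TCP position; "orientation": TCP orientation; "ft_force": force on the tool from outside, world axes, zero at the start; "moment": the same for the moment, N m; "width": finger opening in mm; "grasp_force": force on a finger pad.
Only numpy, scipy, OpenCV 4.12 (cv2) and the standard library are available. Lean on these libraries where they do the work, as an engineer would, in place of code of your own. Each camera call takes 0.05 s, during which the arm holds its last target. There are 200 camera calls.

## Working session

There is one attempt and no reset: what is moved stays moved. The work goes in short steps, Python scripts to look and compute and a shell command to move; the robot and the scene stay as the last step left them, time stands still between calls to the robot, and variables do not carry over. Pictures are saved under pics/ and viewed, at most 10 in all, crops included, and the job is handed in when it is done.

```bash
mkdir -p pics; python3 - <<'E'
from workcell import ctrl
import cv2,numpy as np
np.set_printoptions(precision=4,suppress=True)
for n in ("scene","top"):
    cv2.imwrite(f"pics/{n}0.png",ctrl.get_image(n)[:,:,::-1]); print(n,ctrl.camera_info(n))
    for l in ("rack","stand","syringe_a","plunger_a_top"):
        print(l,[(np.round(d["rect"]).tolist(),round(d["score"],2)) for d in ctrl.look_for(n,l)])
o=ctrl.get_obs();print(o,ctrl.hold_point_z)
E
```

```text
scene {'camera_matrix': array([[387.2888,   0.    , 251.8936],
       [  0.    , 387.2888, 189.8945],
       [  0.    ,   0.    ,   1.    ]]), 'world_from_camera': array([[  -0.1364,   -0.7578,    0.638 , 1143.5972],
       [   0.9906,   -0.1055,    0.0865,  113.246 ],
       [   0.0018,    0.6439,    0.7651,  876.8574],
       [   0.    ,    0.    ,    0.    ,    1.    ]])}
rack [([162.0, 177.0, 245.0, 220.0], 0.88), ([122.0, 108.0, 191.0, 140.0], 0.82)]
stand [([225.0, 168.0, 233.0, 178.0], 0.69), ([327.0, 204.0, 358.0, 236.0], 0.59), ([198.0, 171.0, 210.0, 194.0], 0.33)]
syringe_a [([221.0, 165.0, 237.0, 188.0], 0.79), ([171.0, 173.0, 184.0, 195.0], 0.59), ([198.0, 216.0, 210.0, 246.0], 0.55), ([197.0, 172.0, 211.0, 195.0], 0.49)]
plunger_a_top [([200.0, 219.0, 207.0, 230.0], 0.45), ([198.0, 172.0, 209.0, 180.0], 0.4), ([76.0, 232.0, 92.0, 252.0], 0.31)]
top {'camera_matrix': array([[376.8888,   0.    , 249.129 ],
       [  0.    , 376.8888, 190.3233],
       [  0.    ,   0.    ,   1.    ]]), 'world_from_camera': array([[  -0.0242,    0.9926,   -0.119 ,  369.2826],
       [  -0.99
[... 322 characters left out ...]
([324.0, 179.0, 337.0, 185.0], 0.62), ([300.0, 186.0, 316.0, 196.0], 0.52), ([286.0, 135.0, 299.0, 147.0], 0.44)]
plunger_a_top [([305.0, 188.0, 313.0, 194.0], 0.52), ([287.0, 130.0, 298.0, 143.0], 0.46)]
{'t': 0.5, 'qpos': array([ 1.145 ,  0.4231,  1.6299,  0.    ,  1.0886, -0.019 ]), 'qvel': array([ 0.0005, -0.0005,  0.0002, -0.0007, -0.001 , -0.0019]), 'joint_torque': array([ -0.0001, -54.4151, -27.3814,   0.0644,   0.0177,  -0.    ]), 'ee_pos': array([247.2324, 573.9968, 222.6493]), 'orientation': array([-0.6346, -3.0768,  0.0001]), 'ft_force': array([0.6634, 0.6742, 0.6319]), 'moment': array([ 0.0097, -0.0085, -0.0021]), 'grasp_force': 0.0, 'width': 87.48692105957215} 18.700000000000003
```

View pics/scene0.png

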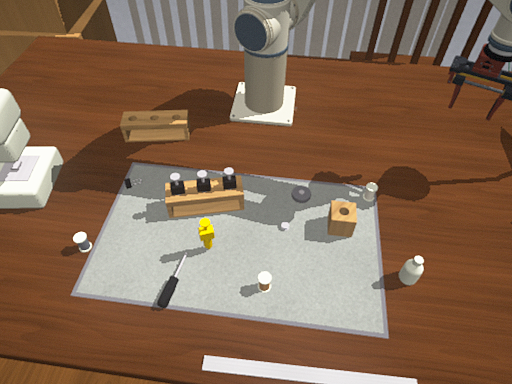

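View pics/top0.png

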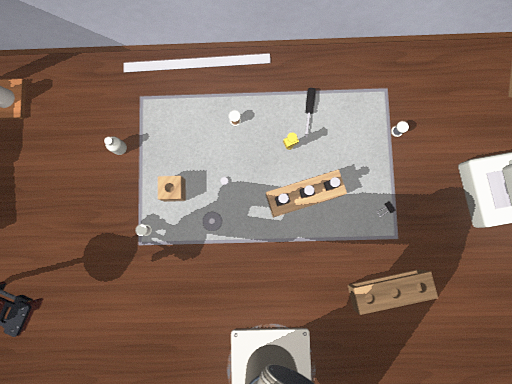

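Top view: the working rack is at (306,193) and holds three black-collared syringes with discs at about (283,199), (309,190) and (335,183). An empty look-alike rack sits at (395,292), farther right, and a yellow look-alike syringe at (290,141). The stand is at (170,187) with its hole at about (169,187). The bobbin is at (224,181) and the tape case at (212,221).

I choose the rack at (306,193), which is the leftmost, and will check it in one close crop.

```bash
python3 - <<'E'
import cv2,numpy as np
t=cv2.imread("pics/top0.png");s=cv2.imread("pics/scene0.png")
def c(im,x,y,w,h,W,H): return cv2.resize(im[y:y+h,x:x+w],(W,H),interpolation=cv2.INTER_CUBIC)
a=c(t,260,165,100,55,550,302); b=c(t,150,165,45,55,248,302)
d=c(s,160,160,92,60,456,298); e=c(s,318,192,60,55,325,298)
top=np.hstack([a,b]);bot=np.hstack([d,e])
w=max(top.shape[1],bot.shape[1]);f=lambda i:cv2.copyMakeBorder(i,0,0,0,w-i.shape[1],0)
cv2.imwrite("pics/crop1.png",np.vstack([f(top),f(bot)]))
E
```

```text
(no output)
```

View pics/crop1.png

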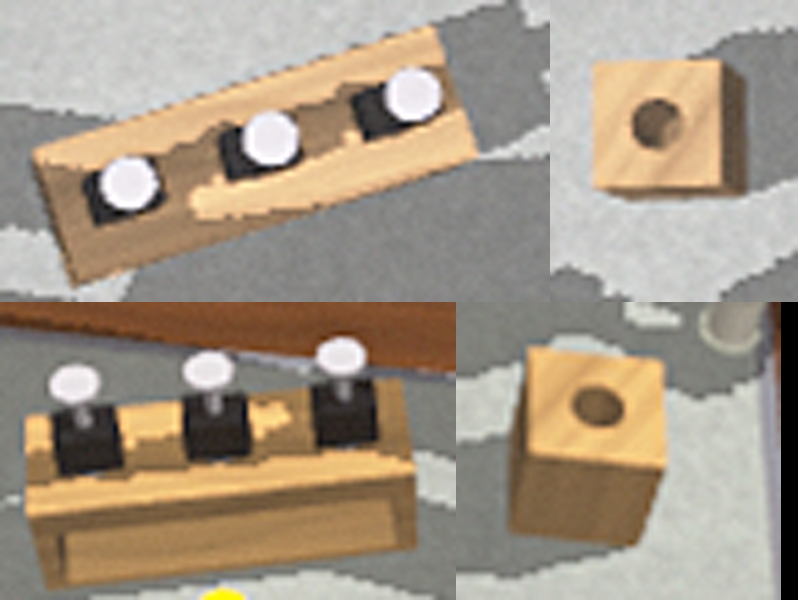

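The crop shows three syringes with black collars and white discs in the rack, all plungers out, and the stand's hole is clear. Next I measure by centroid.

```bash
cat > h.py <<'E'
import cv2,numpy as np
from workcell import ctrl
np.set_printoptions(precision=2,suppress=True)
def ray(n,p):
    c=ctrl.camera_info(n);K=c["camera_matrix"];T=c["world_from_camera"]
    d=np.linalg.inv(K)@[p[0],p[1],1]; return T[:3,3],T[:3,:3]@(d*[1,-1,-1])
def atz(n,p,z): o,d=ray(n,p); return o+d*(z-o[2])/d[2]
def tri(p,q):
    (o,d),(a,b)=ray("top",p),ray("scene",q)
    s=np.linalg.lstsq(np.c_[d,-b],a-o,rcond=None)[0]; u,v=o+d*s[0],a+b*s[1]
    return (u+v)/2,np.linalg.norm(u-v)
def cen(im,x,y,test,r=8):
    w=im[y-r:y+r+1,x-r:x+r+1].astype(float); m=test(w).astype(np.uint8)
    n,l,s,c=cv2.connectedComponentsWithStats(m); k=1+np.argmax(s[1:,4])
    return c[k]+[x-r,y-r],s[k,4]
E
python3 - <<'E'
from h import *
t=cv2.imread("pics/top0.png");s=cv2.imread("pics/scene0.png")
wh=lambda w:(w.min(2)>165)
dk=lambda w:(w.max(2)<60)
P=[]
for a,b in zip([(283,198),(309,190),(335,182)],[(229,171),(202,174),(175,177)]):
    p,n=cen(t,*a,wh,8);q,m=cen(s,*b,wh,7); X,e=tri(p,q);P.append(atz("top",p,131))
    print(p,n,q,m,"tri",X,e,"top@131",P[-1],"scene@131",atz("scene",q,131))
    k=None
    w=t[a[1]-10:a[1]+14,a[0]-13:a[0]+13];m=(w.max(2)<60).astype(np.uint8)
    pts=np.argwhere((w.max(2)<60)|(w.min(2)>165))[:,::-1]
d=P[0]-P[2];print("row yaw",np.arctan2(-d[0],d[1]),np.linalg.norm(d))
p=(169.4,187.4);q=(318+(598-456)/5.417,192+(405-302)/5.418)
print("hole",atz("top",p,70),atz("scene",q,70),tri(p,q))
for c in [(35,150),(435,27),(478,157),(78,285)]:
    print("rack corner",atz("top",(260+c[0]/5.5,165+c[1]/5.49),70))
for c in [(593,60),(721,60),(721,187),(593,187)]:
    print("stand corner",atz("top",(150+(c[0]-550)/5.51,165+c[1]/5.49),70))
for n,p,z in [("bobbin",(224,181),11),("tape",(212,221),19)]: print(n,atz("top",p,z))
E
```

```text
[282.76 197.83] 78 [228.32 170.6 ] 60 tri [463.63 -42.31 129.93] 1.3003662205322586 top@131 [463.62 -42.88 131.  ] scene@131 [464.57 -41.44 131.  ]
[308.69 189.65] 78 [201.54 173.33] 63 tri [ 483.04 -109.89  130.12] 1.3311569901534728 top@131 [ 483.05 -110.43  131.  ] scene@131 [ 483.8  -108.94  131.  ]
[334.55 181.65] 78 [174.49 176.06] 63 tri [ 502.05 -177.39  130.03] 1.3718787442880023 top@131 [ 502.05 -177.88  131.  ] scene@131 [ 502.89 -176.3   131.  ]
row yaw 0.2773525199760875 140.3586189771926
hole [506.89 265.23  70.  ] [508.82 270.03  70.  ] (array([507.22, 268.21,  67.33]), np.float64(4.588817212193096))
rack corner [485.96  -2.63  70.  ]
rack corner [ 542.69 -204.66   70.  ]
rack corner [ 476.54 -222.48   70.  ]
rack corner [417.95 -21.92  70.  ]
stand corner [539.96 297.68  70.  ]
stand corner [538.15 232.78  70.  ]
stand corner [473.59 232.96  70.  ]
stand corner [475.29 297.38  70.  ]
bobbin [529.28 118.64  11.  ]
tape [413.17 154.3   19.  ]
```

```bash
cat >> h.py <<'E'
from scipy.spatial.transform import Rotation as R
def st():
    o=ctrl.get_obs(); return o
def to(x,y,z,ydir):
    o=ctrl.get_obs();M=R.from_rotvec(o["orientation"])
    G=R.from_matrix(np.c_[[np.sin(ydir)*-1,np.cos(ydir),0],[np.cos(ydir),np.sin(ydir),0],[0,0,-1]]*np.array([-1,1,1]) if 0 else np.c_[np.cross([np.cos(ydir),np.sin(ydir),0],[0,0,-1]),[np.cos(ydir),np.sin(ydir),0],[0,0,-1]])
    print("t",round(o["t"],2),"pos",o["ee_pos"],"F",o["ft_force"],"w",round(o["width"],1),"| shift",M.inv().apply(np.array([x,y,z])-o["ee_pos"]),"turn",(M.inv()*G).as_rotvec().round(3))
E
sed -i 's/G=R.from_matrix.*/Y=[np.cos(ydir),np.sin(ydir),0];G=R.from_matrix(np.c_[np.cross(Y,[0,0,-1]),Y,[0,0,-1]])/' h.py
python3 -c "from h import *;to(464,-42,180,.277)"
# refine the stand hole while standing still
python3 - <<'E'
from h import *
t=cv2.imread("pics/top0.png");s=cv2.imread("pics/scene0.png")
f=lambda w:(w.max(2)<130)
p,n=cen(t,169,187,f,6);q,m=cen(s,344,211,f,5);print(p,n,q,m,atz("top",p,70),atz("scene",q,70),tri(p,q))
E
python3 -m creep '[{"translation":[-50,-55,5],"angular":[0,0,0.1],"jaw":0},{"translation":[-100,-108,10],"angular":[0,0,0.2],"jaw":0},{"translation":[-150,-162,15],"angular":[0,0,0.3],"jaw":0},{"translation":[-200,-216,20],"angular":[0,0,0.4],"jaw":0},{"translation":[-250,-270,25],"angular":[0,0,0.5],"jaw":0},{"translation":[-300,-325,30],"angular":[0,0,0.6],"jaw":0},{"translation":[-350,-380,35],"angular":[0,0,0.7],"jaw":0},{"translation":[-390,-425,38],"angular":[0,0,0.8],"jaw":0}]'
python3 -c "from h import *;to(464,-42,140,.277)"
```

```text
t 0.5 pos [247.23 574.   222.65] F [0.66 0.67 0.63] w 87.5 | shift [-442.82 -479.95   42.66] turn [-0.   -0.    0.89]
[168.13 186.74] 47 [343.77 211.02] 48 [508.82 268.78  70.  ] [509.01 268.88  70.  ] (array([508.85, 268.88,  69.78]), np.float64(0.09590695906812245))
t: 1.5
ee_pos: [412.9, 101.3, 189.6]
orientation: [1.786, 2.583, 0.002]
ft_force: [1.3, 0.4, -0.2]
width: 11.2
grasp_force: 0.0
t 1.5 pos [412.91 101.34 189.64] F [ 1.33  0.39 -0.17] w 11.2 | shift [-152.14   -2.89   49.67] turn [0.   0.   0.08]
```

```bash
python3 -m creep '[{"translation":[-30,-1,5],"angular":[0,0,0.02],"jaw":0},{"translation":[-60,-2,5],"angular":[0,0,0.05],"jaw":0},{"translation":[-90,-3,5],"angular":[0,0,0.08],"jaw":0},{"translation":[-100,-3,5],"angular":[0,0,0.08],"jaw":0},{"translation":[-100,-3,5],"angular":[0,0,0.08],"jaw":0},{"translation":[-100,-3,5],"angular":[0,0,0.08],"jaw":0},{"translation":[-100,-3,5],"angular":[0,0,0.08],"jaw":0},{"translation":[-100,-3,5],"angular":[0,0,0.08],"jaw":0}]'
python3 -c "from h import *;to(464,-42,140,.277)"
```

```text
t: 2.5
ee_pos: [444.9, 9.2, 184.4]
orientation: [-1.883, -2.514, -0.0]
ft_force: [0.4, -0.3, 0.1]
width: 0.3
grasp_force: 0.0
t 2.5 pos [444.89   9.19 184.37] F [ 0.42 -0.3   0.07] w 0.3 | shift [-54.5    3.95  44.37] turn [-0.   -0.    0.01]
```

```bash
python3 -m creep '[{"translation":[-15,1,0],"angular":[0,0,0.01],"jaw":0},{"translation":[-35,3,0],"angular":[0,0,0.01],"jaw":0},{"translation":[-50,4,5],"angular":[0,0,0.01],"jaw":0},{"translation":[-54.5,4,18],"angular":[0,0,0.01],"jaw":0},{"translation":[-54.5,4,32],"angular":[0,0,0.01],"jaw":0},{"translation":[-54.5,4,42],"angular":[0,0,0.01],"jaw":0},{"translation":[-54.5,4,46],"angular":[0,0,0.01],"jaw":0},{"translation":[-54.5,4,46],"angular":[0,0,0.01],"jaw":0}]'
python3 -c "from h import *;to(464,-42,131,.277)"
```

```text
t: 3.5
ee_pos: [463.9, -42.2, 138.0]
orientation: [-1.896, -2.504, 0.001]
ft_force: [0.2, -0.5, -0.2]
width: 0.6
grasp_force: 0.0
t 3.5 pos [463.9  -42.23 138.  ] F [ 0.15 -0.54 -0.2 ] w 0.6 | shift [0.2  0.17 7.  ] turn [-0. -0. -0.]
```

```bash
python3 -m creep '[{"translation":[0,0,3],"angular":[0,0,0],"jaw":0},{"translation":[0,0,5],"angular":[0,0,0],"jaw":0},{"translation":[0,0,6.5],"angular":[0,0,0],"jaw":0},{"translation":[0,0,8],"angular":[0,0,0],"jaw":0},{"translation":[0,0,9.5],"angular":[0,0,0],"jaw":0},{"translation":[0,0,11],"angular":[0,0,0],"jaw":0},{"translation":[0,0,12.5],"angular":[0,0,0],"jaw":0},{"translation":[0,0,13.5],"angular":[0,0,0],"jaw":0}]'
```

```text
t: 4.5
ee_pos: [464.5, -42.6, 125.1]
orientation: [1.897, 2.504, 0.001]
ft_force: [-1.6, -0.3, 7.4]
width: 0.6
grasp_force: 3.6
```

Syringe at y=-42: 7.4 N after about 6 mm. That matches the clog law (2 + 1.3x) and is too high for a clear one, so I let go and go on to the others.

```bash
python3 -m creep '[{"translation":[0,0,-4],"angular":[0,0,0],"jaw":0},{"translation":[0,0,-12],"angular":[0,0,0],"jaw":0},{"translation":[-10,0,-20],"angular":[0,0,0],"jaw":0},{"translation":[-30,0,-24],"angular":[0,0,0],"jaw":0},{"translation":[-50,0,-24],"angular":[0,0,0],"jaw":0},{"translation":[-65,0,-20],"angular":[0,0,0],"jaw":0},{"translation":[-70,0,-14],"angular":[0,0,0],"jaw":0},{"translation":[-70,0,-10],"angular":[0,0,0],"jaw":0}]'
python3 -c "from h import *;to(483.3,-109.6,131,.277)"
```

```text
t: 5.5
ee_pos: [482.6, -110.1, 134.0]
orientation: [-1.897, -2.502, 0.001]
ft_force: [0.1, 0.2, 0.5]
width: 0.3
grasp_force: 0.0
t 5.5 pos [ 482.59 -110.09  133.99] F [0.12 0.18 0.49] w 0.3 | shift [0.27 0.82 2.98] turn [-0. -0. -0.]
```

```bash
python3 -m creep '[{"translation":[0,0.5,1.5],"angular":[0,0,0],"jaw":0},{"translation":[0,0.5,3],"angular":[0,0,0],"jaw":0},{"translation":[0,0.5,4],"angular":[0,0,0],"jaw":0},{"translation":[0,0.5,5.5],"angular":[0,0,0],"jaw":0},{"translation":[0,0.5,7],"angular":[0,0,0],"jaw":0},{"translation":[0,0.5,8.5],"angular":[0,0,0],"jaw":0},{"translation":[0,0.5,10],"angular":[0,0,0],"jaw":0},{"translation":[0,0.5,10],"angular":[0,0,0],"jaw":0}]'
python3 -c "from h import *;to(483.3,-109.6,108,.277)"
```

```text
t: 6.5
ee_pos: [483.6, -109.8, 124.7]
orientation: [-1.897, -2.504, -0.0]
ft_force: [-1.2, 1.3, 1.7]
width: 0.6
grasp_force: 0.7
t 6.5 pos [ 483.56 -109.8   124.73] F [-1.22  1.34  1.75] w 0.6 | shift [ 0.26 -0.2  16.73] turn [-0. -0. -0.]
```

```bash
python3 -m creep '[{"translation":[0,0,1.5],"angular":[0,0,0],"jaw":0},{"translation":[0,0,3],"angular":[0,0,0],"jaw":0},{"translation":[0,0,5],"angular":[0,0,0],"jaw":0},{"translation":[0,0,7],"angular":[0,0,0],"jaw":0},{"translation":[0,0,9],"angular":[0,0,0],"jaw":0},{"translation":[0,0,11],"angular":[0,0,0],"jaw":0},{"translation":[0,0,12.5],"angular":[0,0,0],"jaw":0},{"translation":[0,0,14],"angular":[0,0,0],"jaw":0}]'; python3 -m creep '[{"translation":[0,0,0.5],"angular":[0,0,0],"jaw":0},{"translation":[0,0,1],"angular":[0,0,0],"jaw":0},{"translation":[0,0,1.5],"angular":[0,0,0],"jaw":0},{"translation":[0,0,2],"angular":[0,0,0],"jaw":0},{"translation":[0,0,2.5],"angular":[0,0,0],"jaw":0},{"translation":[0,0,3],"angular":[0,0,0],"jaw":0},{"translation":[0,0,3],"angular":[0,0,0],"jaw":0},{"translation":[0,0,3],"angular":[0,0,0],"jaw":0}]'
```

```text
t: 7.5
ee_pos: [483.5, -109.8, 110.8]
orientation: [-1.897, -2.504, 0.0]
ft_force: [-0.6, 1.1, 1.1]
width: 0.5
grasp_force: 0.9
t: 8.5
ee_pos: [483.6, -109.8, 108.0]
orientation: [1.897, 2.504, 0.0]
ft_force: [-1.2, 1.8, 4.7]
width: 0.1
grasp_force: 2.5
```

```bash
python3 -m creep '[{"translation":[0,0,0.5],"angular":[0,0,0],"jaw":0},{"translation":[0,0,1],"angular":[0,0,0],"jaw":0},{"translation":[0,0,1],"angular":[0,0,0],"jaw":0},{"translation":[0,0,1],"angular":[0,0,0],"jaw":0},{"translation":[0,0,1],"angular":[0,0,0],"jaw":0},{"translation":[0,0,1],"angular":[0,0,0],"jaw":0},{"translation":[0,0,1],"angular":[0,0,0],"jaw":0},{"translation":[0,0,1],"angular":[0,0,0],"jaw":0}]'; python3 -m creep '[{"translation":[0,0,-4],"angular":[0,0,0],"jaw":0},{"translation":[0,0,-16],"angular":[0,0,0],"jaw":0},{"translation":[-6,0,-30],"angular":[0,0,0],"jaw":0},{"translation":[-30,0,-42],"angular":[0,0,0],"jaw":0},{"translation":[-50,0,-42],"angular":[0,0,0],"jaw":0},{"translation":[-65,0,-36],"angular":[0,0,0],"jaw":0},{"translation":[-70,0,-30],"angular":[0,0,0],"jaw":0},{"translation":[-70,0,-28],"angular":[0,0,0],"jaw":0}]'
python3 -c "from h import *;to(502.3,-177.2,131,.277)"
```

```text
t: 9.5
ee_pos: [483.7, -109.8, 107.2]
orientation: [1.897, 2.504, 0.0]
ft_force: [-1.0, 2.2, 8.3]
width: 0.5
grasp_force: 3.9
t: 10.5
ee_pos: [501.7, -177.1, 133.6]
orientation: [-1.897, -2.502, 0.001]
ft_force: [0.0, -0.4, 0.7]
width: 0.5
grasp_force: 0.0
t 10.5 pos [ 501.67 -177.09  133.56] F [ 0.01 -0.37  0.69] w 0.5 | shift [-0.28  0.58  2.56] turn [-0. -0. -0.]
```

Middle syringe: home, with 8.3 N at the hard stop. Third syringe next.

```bash
python3 -m creep '[{"translation":[0,0.5,1.5],"angular":[0,0,0],"jaw":0},{"translation":[0,0.5,3],"angular":[0,0,0],"jaw":0},{"translation":[0,0.5,4],"angular":[0,0,0],"jaw":0},{"translation":[0,0.5,5.5],"angular":[0,0,0],"jaw":0},{"translation":[0,0.5,7],"angular":[0,0,0],"jaw":0},{"translation":[0,0.5,8.5],"angular":[0,0,0],"jaw":0},{"translation":[0,0.5,10],"angular":[0,0,0],"jaw":0},{"translation":[0,0.5,10],"angular":[0,0,0],"jaw":0}]'
python3 -c "from h import *;to(502.3,-177.2,107,.277)"
```

```text
t: 11.5
ee_pos: [503.0, -177.0, 124.7]
orientation: [-1.897, -2.504, -0.0]
ft_force: [0.4, 1.4, 2.4]
width: -0.0
grasp_force: 1.2
t 11.5 pos [ 502.97 -177.04  124.75] F [0.43 1.4  2.42] w -0.0 | shift [ 0.03 -0.69 17.75] turn [-0. -0. -0.]
```

```bash
python3 -m creep '[{"translation":[0,0,1.5],"angular":[0,0,0],"jaw":0},{"translation":[0,0,3],"angular":[0,0,0],"jaw":0},{"translation":[0,0,5],"angular":[0,0,0],"jaw":0},{"translation":[0,0,7],"angular":[0,0,0],"jaw":0},{"translation":[0,0,9],"angular":[0,0,0],"jaw":0},{"translation":[0,0,11],"angular":[0,0,0],"jaw":0},{"translation":[0,0,12.5],"angular":[0,0,0],"jaw":0},{"translation":[0,0,14],"angular":[0,0,0],"jaw":0}]'; python3 -m creep '[{"translation":[0,0,0.5],"angular":[0,0,0],"jaw":0},{"translation":[0,0,1],"angular":[0,0,0],"jaw":0},{"translation":[0,0,1.5],"angular":[0,0,0],"jaw":0},{"translation":[0,0,2],"angular":[0,0,0],"jaw":0},{"translation":[0,0,2.5],"angular":[0,0,0],"jaw":0},{"translation":[0,0,3],"angular":[0,0,0],"jaw":0},{"translation":[0,0,3.5],"angular":[0,0,0],"jaw":0},{"translation":[0,0,3.8],"angular":[0,0,0],"jaw":0}]'
```

```text
t: 12.5
ee_pos: [502.9, -177.0, 110.7]
orientation: [-1.897, -2.504, 0.0]
ft_force: [-0.6, 1.7, 3.1]
width: 1.0
grasp_force: 1.4
t: 13.5
ee_pos: [503.1, -177.0, 107.3]
orientation: [1.897, 2.504, 0.0]
ft_force: [-0.6, 2.5, 7.8]
width: 0.3
grasp_force: 3.8
```

```bash
python3 -m creep '[{"translation":[0,0,-4],"angular":[0,0,0],"jaw":0},{"translation":[0,0,-16],"angular":[0,0,0],"jaw":0},{"translation":[0,0,-35],"angular":[0,0,0],"jaw":0},{"translation":[0,0,-60],"angular":[0,0,0],"jaw":0},{"translation":[0,0,-80],"angular":[0,0,0],"jaw":0.3},{"translation":[0,0,-90],"angular":[0,0,0],"jaw":0.7},{"translation":[0,0,-90],"angular":[0,0,0],"jaw":0.7},{"translation":[0,0,-90],"angular":[0,0,0],"jaw":0.7}]'
python3 - <<'E'
from h import *
t=ctrl.get_image("top")[:,:,::-1].copy();s=ctrl.get_image("scene")[:,:,::-1].copy()
cv2.imwrite("pics/t2.png",t);cv2.imwrite("pics/s2.png",s)
c=lambda im,x,y,w,h:cv2.resize(im[y:y+h,x:x+w],(400,400),interpolation=cv2.INTER_CUBIC)
cv2.imwrite("pics/crop2.png",np.hstack([c(t,262,178,40,40),c(s,190,150,60,60)]))
to(464,-42,200,.277)
E
```

```text
t: 14.5
ee_pos: [502.5, -176.9, 196.4]
orientation: [-1.897, -2.503, 0.001]
ft_force: [0.3, -0.5, -0.1]
width: 36.7
grasp_force: 0.0
t 14.6 pos [ 502.47 -176.89  196.21] F [ 0.23  0.48 -0.23] w 44.9 | shift [140.27  -0.55  -3.66] turn [-0. -0. -0.]
```

View pics/crop2.png

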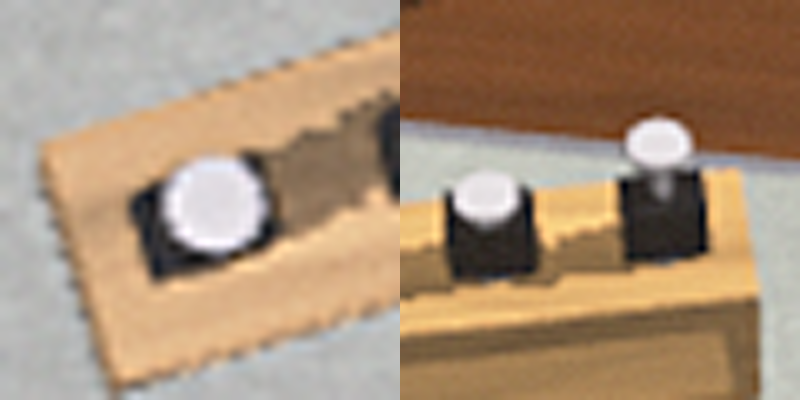

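The clogged syringe (right in the scene crop) has sprung back out, and the middle one is home. I now move above the clogged one with open fingers. The tips must stay above the rack top at z=70.

```bash
python3 -c "
from h import *
print(atz('top',(282.2,199.55),100))"
python3 -m creep '[{"translation":[20,0,0],"angular":[0,0,0],"jaw":0.7},{"translation":[50,0,0],"angular":[0,0,0],"jaw":0.7},{"translation":[85,0,0],"angular":[0,0,0],"jaw":0.7},{"translation":[115,0,0],"angular":[0,0,-0.02],"jaw":0.7},{"translation":[135,-0.5,0],"angular":[0,0,-0.02],"jaw":0.7},{"translation":[140.3,-0.5,15],"angular":[0,0,-0.02],"jaw":0.7},{"translation":[140.3,-0.5,40],"angular":[0,0,-0.02],"jaw":0.7},{"translation":[140.3,-0.5,55],"angular":[0,0,-0.02],"jaw":0.7}]'
python3 -c "from h import *;to(464,-42,75,.297)"
```

```text
[462.09 -43.37 100.  ]
t: 15.6
ee_pos: [463.5, -42.0, 140.2]
orientation: [-1.871, -2.521, 0.002]
ft_force: [0.1, -0.3, 0.7]
width: 62.0
grasp_force: 0.0
t 15.6 pos [463.51 -41.95 140.21] F [ 0.13 -0.34  0.65] w 62.0 | shift [-0.24  0.59 65.21] turn [-0. -0. -0.]
```

```bash
python3 -m creep '[{"translation":[0,0,12],"angular":[0,0,0],"jaw":0.7},{"translation":[0,0,25],"angular":[0,0,0],"jaw":0.7},{"translation":[0,0,38],"angular":[0,0,0],"jaw":0.7},{"translation":[0,0,50],"angular":[0,0,0],"jaw":0.7},{"translation":[0,0,59],"angular":[0,0,0],"jaw":0.7},{"translation":[0,0,64],"angular":[0,0,0],"jaw":0.6},{"translation":[0,0,65],"angular":[0,0,0],"jaw":0.5},{"translation":[0,0,65],"angular":[0,0,0],"jaw":0.4}]'; python3 -m creep '[{"translation":[0,0,0],"angular":[0,0,0],"jaw":0.35},{"translation":[0,0,0],"angular":[0,0,0],"jaw":0.3},{"translation":[0,0,0],"angular":[0,0,0],"jaw":0.27},{"translation":[0,0,0],"angular":[0,0,0],"jaw":0.2},{"translation":[0,0,0],"angular":[0,0,0],"jaw":0.1},{"translation":[0,0,0],"angular":[0,0,0],"jaw":0},{"translation":[0,0,0],"angular":[0,0,0],"jaw":0},{"translation":[0,0,0],"angular":[0,0,0],"jaw":0}]'
python3 -c "from h import *;to(464,-42,75,.297)"
```

```text
t: 16.6
ee_pos: [464.7, -42.1, 77.2]
orientation: [1.872, 2.523, 0.0]
ft_force: [-0.6, 0.5, -0.5]
width: 37.7
grasp_force: 0.0
t: 17.6
ee_pos: [464.4, -42.1, 77.0]
orientation: [-1.872, -2.523, 0.0]
ft_force: [-1.2, -0.8, 2.5]
width: 24.4
grasp_force: 30.0
t 17.6 pos [464.38 -42.14  77.03] F [-1.23 -0.78  2.5 ] w 24.4 | shift [ 0.24 -0.32  2.03] turn [-0. -0. -0.]
```

```bash
python3 -m creep '[{"translation":[0,0,-3],"angular":[0,0,0],"jaw":0},{"translation":[0,0,-10],"angular":[0,0,0],"jaw":0},{"translation":[0,0,-22],"angular":[0,0,0],"jaw":0},{"translation":[0,0,-36],"angular":[0,0,0],"jaw":0},{"translation":[0,0,-52],"angular":[0,0,0],"jaw":0},{"translation":[0,0,-68],"angular":[0,0,0],"jaw":0},{"translation":[0,0,-82],"angular":[0,0,0],"jaw":0},{"translation":[0,0,-92],"angular":[0,0,0],"jaw":0}]'
python3 -c "from h import *;to(509,268.9,165,.297)"
```

```text
t: 18.6
ee_pos: [464.8, -42.1, 170.3]
orientation: [1.871, 2.522, 0.001]
ft_force: [-0.8, 0.5, -1.7]
width: 24.2
grasp_force: 30.0
t 18.6 pos [464.79 -42.14 170.29] F [-0.82  0.47 -1.65] w 24.2 | shift [284.88 132.44   5.3 ] turn [ 0.  0. -0.]
```

```bash
python3 -m creep '[{"translation":[11,5,0],"angular":[0,0,0],"jaw":0},{"translation":[35,16,0],"angular":[0,0,0],"jaw":0},{"translation":[70,32.5,0],"angular":[0,0,0],"jaw":0},{"translation":[108,50,0],"angular":[0,0,0],"jaw":0},{"translation":[146,68,0],"angular":[0,0,0],"jaw":0},{"translation":[184,85.5,0],"angular":[0,0,0],"jaw":0},{"translation":[220,102,0],"angular":[0,0,0],"jaw":0},{"translation":[250,116,0],"angular":[0,0,0],"jaw":0}]'
python3 -c "from h import *;to(509,268.9,165,.297)"
```

```text
t: 19.6
ee_pos: [502.4, 233.0, 168.2]
orientation: [-1.87, -2.523, 0.002]
ft_force: [0.6, 0.2, -0.8]
width: 24.3
grasp_force: 30.0
t 19.6 pos [502.42 232.95 168.23] F [ 0.6   0.17 -0.8 ] w 24.3 | shift [32.48 16.75  3.21] turn [-0. -0. -0.]
```

```bash
python3 -m creep '[{"translation":[18,9,0],"angular":[0,0,0],"jaw":0},{"translation":[27,13.5,0],"angular":[0,0,0],"jaw":0},{"translation":[32,16.5,0],"angular":[0,0,0],"jaw":0},{"translation":[32.5,16.7,0],"angular":[0,0,0],"jaw":0},{"translation":[32.5,16.7,0],"angular":[0,0,0],"jaw":0},{"translation":[32.5,16.7,0],"angular":[0,0,0],"jaw":0},{"translation":[32.5,16.7,0],"angular":[0,0,0],"jaw":0},{"translation":[32.5,16.7,0],"angular":[0,0,0],"jaw":0}]'
python3 - <<'E'
from h import *
to(509,268.9,150,.297)
t=ctrl.get_image("top")[:,:,::-1].copy();s=ctrl.get_image("scene")[:,:,::-1].copy()
cv2.imwrite("pics/t3.png",t);cv2.imwrite("pics/s3.png",s)
c=lambda im,x,y,w,h:cv2.resize(im[y:y+h,x:x+w],(400,600),interpolation=cv2.INTER_CUBIC)
cv2.imwrite("pics/crop3.png",np.hstack([c(t,140,145,60,90),c(s,312,150,64,96)]))
E
```

```text
t: 20.6
ee_pos: [509.7, 266.6, 169.1]
orientation: [1.872, 2.523, 0.0]
ft_force: [-0.0, 0.0, -1.0]
width: 24.4
grasp_force: 30.0
t 20.6 pos [509.7  266.58 169.11] F [-0.03  0.05 -1.02] w 24.4 | shift [ 2.42 -0.   19.11] turn [ 0. -0. -0.]
```

View pics/crop3.png

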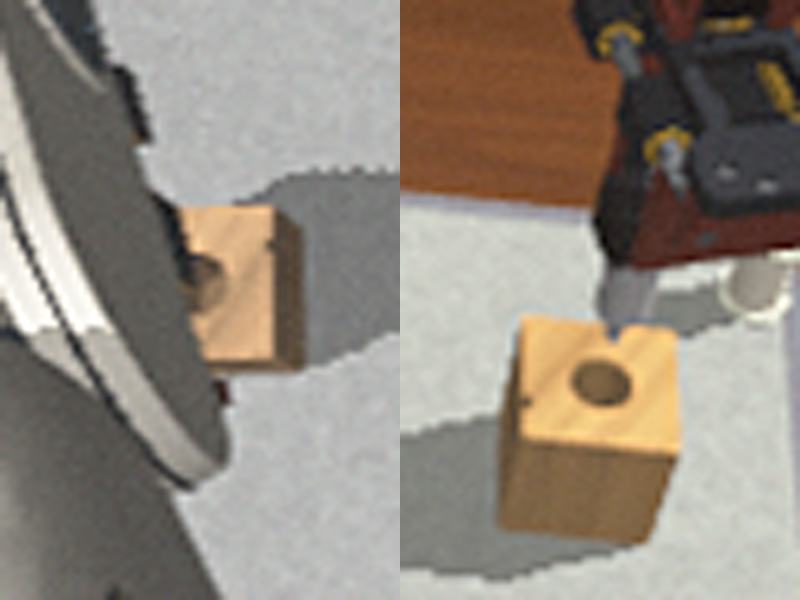

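The scene crop shows the syringe upright in the gripper, tip at about scene pixel (345.8,202.9), slightly behind the hole, as expected at this height. The hole is clear.

```bash
python3 -c "
from h import *
print(atz('scene',(345.8,202.9),102))"
python3 -m creep '[{"translation":[2.4,0,3],"angular":[0,0,0],"jaw":0},{"translation":[2.4,0,8],"angular":[0,0,0],"jaw":0},{"translation":[2.4,0,13],"angular":[0,0,0],"jaw":0},{"translation":[2.4,0,18],"angular":[0,0,0],"jaw":0},{"translation":[2.4,0,22],"angular":[0,0,0],"jaw":0},{"translation":[2.4,0,25],"angular":[0,0,0],"jaw":0},{"translation":[2.4,0,26],"angular":[0,0,0],"jaw":0},{"translation":[2.4,0,26],"angular":[0,0,0],"jaw":0}]'
python3 - <<'E'
from h import *
to(509,268.9,77,.297)
s=ctrl.get_image("scene")[:,:,::-1].copy()
cv2.imwrite("pics/crop4.png",cv2.resize(s[170:245,312:376],(512,600),interpolation=cv2.INTER_CUBIC))
E
```

```text
[507.35 268.21 102.  ]
t: 21.7
ee_pos: [509.0, 269.0, 143.1]
orientation: [1.872, 2.523, 0.0]
ft_force: [-0.7, 0.6, -1.4]
width: 24.3
grasp_force: 30.0
t 21.7 pos [509.03 269.   143.06] F [-0.7   0.57 -1.4 ] w 24.3 | shift [-0.09 -0.06 66.06] turn [ 0.  0. -0.]
```

View pics/crop4.png

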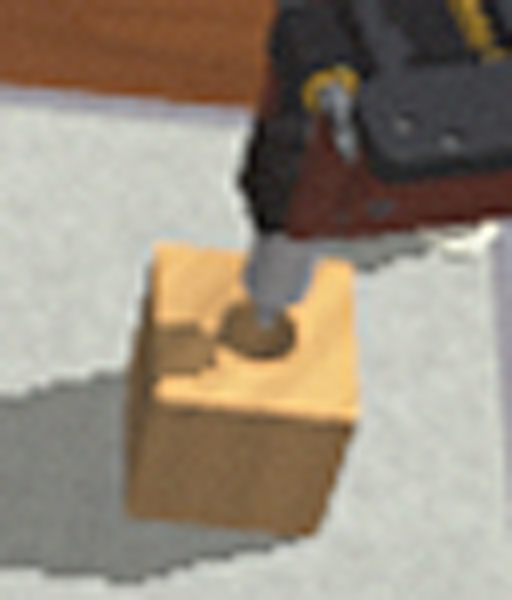

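Nozzle tip is over the hole mouth, about 1 mm too far to the left. I nudge it back and lower slowly while watching the force.

```bash
python3 -m creep '[{"translation":[-1,-0.3,2],"angular":[0,0,0],"jaw":0},{"translation":[-1,-0.3,5],"angular":[0,0,0],"jaw":0},{"translation":[-1,-0.3,8],"angular":[0,0,0],"jaw":0},{"translation":[-1,-0.3,11],"angular":[0,0,0],"jaw":0},{"translation":[-1,-0.3,14],"angular":[0,0,0],"jaw":0},{"translation":[-1,-0.3,17],"angular":[0,0,0],"jaw":0},{"translation":[-1,-0.3,20],"angular":[0,0,0],"jaw":0},{"translation":[-1,-0.3,21],"angular":[0,0,0],"jaw":0}]'
python3 - <<'E'
from h import *
to(509,268.9,77,.297)
s=ctrl.get_image("scene")[:,:,::-1].copy()
cv2.imwrite("pics/crop5.png",cv2.resize(s[170:245,312:376],(512,600),interpolation=cv2.INTER_CUBIC))
E
```

```text
t: 22.75
ee_pos: [508.9, 267.9, 121.8]
orientation: [-1.872, -2.523, 0.001]
ft_force: [-0.3, -0.4, -0.9]
width: 24.2
grasp_force: 30.0
t 22.75 pos [508.88 267.89 121.75] F [-0.34 -0.37 -0.9 ] w 24.2 | shift [ 0.93  0.42 44.75] turn [-0.  0. -0.]
```

View pics/crop5.png

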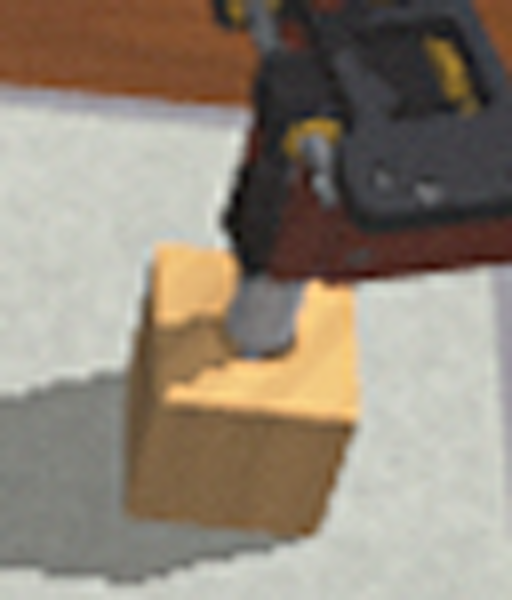

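```bash
python3 -m creep '[{"translation":[-0.8,-0.3,1],"angular":[0,0,0],"jaw":0},{"translation":[-0.8,-0.3,2],"angular":[0,0,0],"jaw":0},{"translation":[-0.8,-0.3,3.5],"angular":[0,0,0],"jaw":0},{"translation":[-0.8,-0.3,5],"angular":[0,0,0],"jaw":0},{"translation":[-0.8,-0.3,6.5],"angular":[0,0,0],"jaw":0},{"translation":[-0.8,-0.3,8],"angular":[0,0,0],"jaw":0},{"translation":[-0.8,-0.3,9],"angular":[0,0,0],"jaw":0},{"translation":[-0.8,-0.3,9],"angular":[0,0,0],"jaw":0}]'
```

```text
t: 23.8
ee_pos: [508.9, 267.1, 113.0]
orientation: [-1.872, -2.523, 0.0]
ft_force: [-0.1, -0.0, -2.4]
width: 24.3
grasp_force: 30.0
```

No contact and the barrel is entering, so I go on down.

```bash
python3 -m creep '[{"translation":[0,0,2],"angular":[0,0,0],"jaw":0},{"translation":[0,0,4],"angular":[0,0,0],"jaw":0},{"translation":[0,0,6],"angular":[0,0,0],"jaw":0},{"translation":[0,0,8],"angular":[0,0,0],"jaw":0},{"translation":[0,0,10],"angular":[0,0,0],"jaw":0},{"translation":[0,0,12],"angular":[0,0,0],"jaw":0},{"translation":[0,0,14],"angular":[0,0,0],"jaw":0},{"translation":[0,0,15],"angular":[0,0,0],"jaw":0}]'
```

```text
t: 24.8
ee_pos: [508.9, 267.1, 97.9]
orientation: [-1.872, -2.523, 0.0]
ft_force: [0.2, -0.4, -1.1]
width: 24.5
grasp_force: 30.0
```

```bash
python3 -m creep '[{"translation":[0,0,2],"angular":[0,0,0],"jaw":0},{"translation":[0,0,4],"angular":[0,0,0],"jaw":0},{"translation":[0,0,6.5],"angular":[0,0,0],"jaw":0},{"translation":[0,0,9],"angular":[0,0,0],"jaw":0},{"translation":[0,0,11.5],"angular":[0,0,0],"jaw":0},{"translation":[0,0,14],"angular":[0,0,0],"jaw":0},{"translation":[0,0,16],"angular":[0,0,0],"jaw":0},{"translation":[0,0,17.5],"angular":[0,0,0],"jaw":0}]'; python3 -m creep '[{"translation":[0,0,0.5],"angular":[0,0,0],"jaw":0},{"translation":[0,0,1],"angular":[0,0,0],"jaw":0},{"translation":[0,0,1.5],"angular":[0,0,0],"jaw":0},{"translation":[0,0,2],"angular":[0,0,0],"jaw":0},{"translation":[0,0,2.3],"angular":[0,0,0],"jaw":0},{"translation":[0,0,2.6],"angular":[0,0,0],"jaw":0},{"translation":[0,0,2.8],"angular":[0,0,0],"jaw":0},{"translation":[0,0,2.8],"angular":[0,0,0],"jaw":0}]'
```

```text
t: 25.8
ee_pos: [508.9, 267.1, 80.4]
orientation: [-1.872, -2.523, 0.0]
ft_force: [-0.6, -0.6, -1.8]
width: 24.3
grasp_force: 30.0
t: 26.8
ee_pos: [508.9, 267.1, 77.7]
orientation: [-1.872, -2.523, -0.0]
ft_force: [1.4, 0.1, -1.4]
width: 24.3
grasp_force: 30.0
```

```bash
python3 -m creep '[{"translation":[0,0,0.3],"angular":[0,0,0],"jaw":0},{"translation":[0,0,0.6],"angular":[0,0,0],"jaw":0},{"translation":[0,0,0.8],"angular":[0,0,0],"jaw":0},{"translation":[0,0,0.9],"angular":[0,0,0],"jaw":0},{"translation":[0,0,1],"angular":[0,0,0],"jaw":0},{"translation":[0,0,1],"angular":[0,0,0],"jaw":0},{"translation":[0,0,1],"angular":[0,0,0],"jaw":0},{"translation":[0,0,1],"angular":[0,0,0],"jaw":0}]'
```

```text
t: 27.8
ee_pos: [508.9, 267.1, 76.9]
orientation: [1.872, 2.523, 0.0]
ft_force: [-2.7, -1.4, 4.7]
width: 24.7
grasp_force: 30.0
```

The collar rests on the block, with the force now upward. Release and rise.

```bash
python3 -m creep '[{"translation":[0,0,0],"angular":[0,0,0],"jaw":0.28},{"translation":[0,0,0],"angular":[0,0,0],"jaw":0.33},{"translation":[0,0,0],"angular":[0,0,0],"jaw":0.4},{"translation":[0,0,0],"angular":[0,0,0],"jaw":0.5},{"translation":[0,0,0],"angular":[0,0,0],"jaw":0.6},{"translation":[0,0,0],"angular":[0,0,0],"jaw":0.6},{"translation":[0,0,0],"angular":[0,0,0],"jaw":0.6},{"translation":[0,0,0],"angular":[0,0,0],"jaw":0.6}]'; python3 -m creep '[{"translation":[0,0,-4],"angular":[0,0,0],"jaw":0.6},{"translation":[0,0,-14],"angular":[0,0,0],"jaw":0.6},{"translation":[0,0,-30],"angular":[0,0,0],"jaw":0.6},{"translation":[0,0,-48],"angular":[0,0,0],"jaw":0.6},{"translation":[0,0,-66],"angular":[0,0,0],"jaw":0.6},{"translation":[0,0,-84],"angular":[0,0,0],"jaw":0.6},{"translation":[0,0,-100],"angular":[0,0,0],"jaw":0.6},{"translation":[0,0,-110],"angular":[0,0,0],"jaw":0.6}]'; python3 -m creep '[{"translation":[0,-20,0],"angular":[0,0,0],"jaw":0.6},{"translation":[0,-50,0],"angular":[0,0,0],"jaw":0.6},{"translation":[0,-80,0],"angular":[0,0,0],"jaw":0.6},{"translation":[0,-100,0],"angular":[0,0,0],"jaw":0.6},{"translation":[0,-110,0],"angular":[0,0,0],"jaw":0.6},{"translation":[0,-110,0],"angular":[0,0,0],"jaw":0.6},{"translation":[0,-110,0],"angular":[0,0,0],"jaw":0.6},{"translation":[0,-110,0],"angular":[0,0,0],"jaw":0.6}]'
python3 - <<'E'
from h import *
s=ctrl.get_image("scene")[:,:,::-1].copy()
cv2.imwrite("pics/crop6.png",cv2.resize(s[120:300,60:440],(798,378),interpolation=cv2.INTER_CUBIC))
E
```

```text
t: 28.8
ee_pos: [508.9, 267.1, 76.7]
orientation: [-1.872, -2.523, 0.0]
ft_force: [0.2, -0.5, 0.4]
width: 52.9
grasp_force: 0.0
t: 29.8
ee_pos: [509.2, 267.3, 188.1]
orientation: [1.872, 2.522, 0.002]
ft_force: [0.2, 0.7, 0.2]
width: 52.7
grasp_force: 0.0
t: 30.8
ee_pos: [404.3, 235.5, 186.7]
orientation: [1.872, 2.523, 0.0]
ft_force: [-0.2, 0.2, -1.1]
width: 52.7
grasp_force: 0.0
```

View pics/crop6.png

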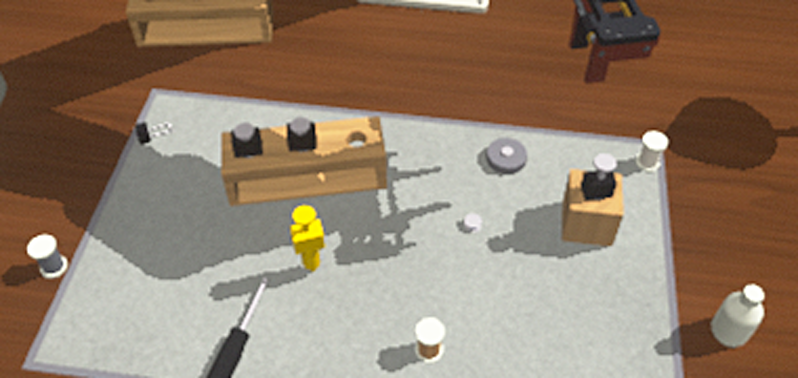

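The picture shows the clogged syringe upright in the stand, collar on the block at crop (598,185). Two good ones stand in the rack with plungers home at (247,138) and (300,133). Everything else is in place, so I hand in.

```bash
python3 -c "from workcell import ctrl;print(ctrl.close_job())"
```

```text
the job is handed in; nothing more can be done
None
```

The job is handed in at about 31 s: the clogged syringe, the one nearest the stand (stopped at 7.4 N), now rests collar-down in the repair stand, and the other two stand in the rack with plungers fully home; the last picture shows nothing else moved.

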